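# Close a pressure filter holder by its four crank nuts in cross order

## Robot

A 6-joint arm with a two-finger parallel gripper is mounted at the origin on the work surface. World frame = base frame: x ahead of the robot, y to its left, z up, the work surface at z = 0. Lengths are in mm, angles in degrees, forces in N, time in s.
With the tool pointing down it reaches from about 350 to 925 mm from the base axis. Payload 6.4 kg.
Tool frame: the origin (TCP) lies between the finger pads; the fingertips stand 19 mm ahead of it and the grasp point (between the pads) is the TCP (robot.tip_extent is the z of the fingertips in the tool frame, in mm); z points along the fingers, x is the direction in which the jaws open and shut, and the axes are right-handed (so a half turn about z gives the same grasp; the last joint's range is limited). The gripper opens to 94 mm and grips with 3 to 60 N. Pads are 16 mm wide; open, the fingers measure 119 mm over their backs; the gripper's body (75 mm by 177 mm) begins 78 mm behind the grasp point.
Start: joints at [-79.704, 14.043, 89.255, -0, 76.702, -9.975], TCP at [225.207, -609.75, 224.455] pointing down, gripper open.
Joint ranges: [-179.41, 179.41], [-58.25, 129.5], [7.25, 145.43], [-54.29, 234.29], [11.92, 165.04], [-157.13, 157.13]. Speed limits (degrees/s): [147.25, 147.25, 180, 180, 180, 180].

## Interface

Orientations are given as [roll, pitch, yaw] about the fixed x, y, z axes, in that order (R = Rz(yaw) Ry(pitch) Rx(roll)).
In Python, from bench import robot gives the robot as it stands. The module is installed in compiled form; this text tells all that it offers. Calls block until the motion is done:
- robot.goto(position, orientation): joint-space move of the TCP to a pose.
- robot.line_to(position, orientation=None, rate=150, contact_N=None): straight line of the TCP; orientation=None keeps the orientation; rate is the mean speed in mm/s. With contact_N (N) it stops when the force on the tool has changed by that much, and returns True; else False.
- robot.move_j(angles): joint-space move.
- robot.grip(opening): opening from 0.0 (shut) to 1.0 (fully open); the grip force is fixed at half the most; returns when the fingers have stopped.
- robot.pause(seconds).
- robot.inverse_kinematics(position, orientation): joint angles nearest the present ones, or None.
- robot.observe(): the state.
- robot.snapshot(name): name is "scene" or "top" or "wrist"; returns (picture, depth): 400x640x3 uint8, blue, green, red; 400x640 float32, mm along the optical axis (not along the pixel's ray), 0 where there is no reading.
- robot.camera_info(name): a dict with "vertical_fov" (degrees; the focal length in pixels is half the picture's height over the tangent of half this angle, whatever the lens; pixels are square), "cx", "cy" (the principal point, pixels), "dist" ([k1, k2, p1, p2, k3] as OpenCV has them; the pictures are not rectified), "R" (3x3) and "t" (3): a world point X has camera coordinates R X + t; the wrist camera has in their place "mount" (4x4, takes a point from camera to tool coordinates, whose origin is the TCP and whose axes are the tool frame's). Camera axes: x right, y down, z forward; pixel columns grow to the right and rows downward; lengths in mm; the calibration is good to about 2 mm. A picture is of the moment at which its call begins: read the wrist's pose just before it. camera_info takes no time and is no camera call.
A pose or a line that the arm cannot do raises robot.Unreachable and nothing moves.
- robot.job_done(): hands the job in, once; it reports no verdict.
Trained networks look in the newest picture that a camera, given by its name, has taken for a name from the list of things; names that differ only in an ending like _2 or _b are one class to them, and where a whole thing is asked for, a point or a joint stands for the part that bears it (a point fixed in the world has none). Each returns a list of dicts, best first, with "conf" (0 to 1); they miss things now and then, are a little off and sometimes report something else, mostly with a low value. They report only what shows in the picture. A call takes as long as a camera call.
- robot.outline_of(camera, query): "mask" (400x640 bool, what is visible of it) and "point" ([column, row] in pixels, amid what is visible of it).
The state is a dict: "time": time; "qpos": joint angles; "qd": joint speeds; "joint_efforts": joint torques, N m; "position": TCP position; "orientation": TCP orientation; "wrist_force": force on the tool from outside, world axes, zero at the start; "torque": the same for the moment, N m; "grip_width": opening from 0.0 (shut) to 1.0 (fully open).
Only numpy, scipy, OpenCV 4.12 (cv2) and the standard library are available. Lean on these libraries where they do the work, as an engineer would, in place of code of your own. Each camera call takes 0.05 s, during which the arm holds its last target.

## Task

Close the filter holder: swing each of the four crank nuts clockwise by its red handle, about a half turn, until it comes up firm, and do not force it further. Work in cross order, screwing one nut home, then the one opposite, then the other two, so that the cover goes down without cocking over and ends level on its seat. Let go of the handles, and leave the other things on the bench where they are.

Things in the scene. Friction and masses are not known exactly. Their poses are not given: they have to be found in the camera images.
- holder: square steel base of a pressure filter holder, 192 mm square, 44 mm tall, fixed to the bench, outlet spout on its -x side. Origin under its centre on the bench, z up. Four studs stand 60 mm from its centre in x and in y, with nuts 1 to 4 at -x+y, +x+y, +x-y, -x-y: 1 is opposite 3, 2 opposite 4.
- cover: aluminium cover plate, 176 mm square, 12 mm thick, blue-capped inlet in the middle. Origin under its centre, z up. It rides 4 mm above its seat, held by the nuts: it follows them down and tilts towards those that are further down. More than 0.028 rad of tilt is too much; one nut alone, screwed home, tilts it by up to 0.0255, two neighbouring ones by 0.030 or more.
- nut1 (a point): crank nut 1, at the -x+y corner: the point on its stud's axis at the top of the hub, 85 to 86 mm above the bench at the start; x turns with the nut (along the arm while it is unloaded). Black hub, 25 mm diameter, with a flat arm (12 mm wide, top face 2 mm below this point) that carries an upright handle. Clockwise from above screws it down.
- grip1 (a point): upright round red handle of crank nut 1, 14 mm diameter, 38 mm tall, 42 mm from the stud's axis, free to spin on the crank. The point is its centre, half-way up, 105 mm above the bench at the start; x points outwards along the arm. It starts about 80 (50 to 110) degrees anticlockwise (from above) of the holder's outward diagonal and swings clockwise over it to 85 to 110 degrees past.
- nut2 (a point): crank nut 2, at the +x+y corner: the point on its stud's axis at the top of the hub, 85 to 86 mm above the bench at the start; x turns with the nut (along the arm while it is unloaded). All nuts: 8 mm down a turn; 2.8 to 3.4 rad from the start to the firm stop, which differs from nut to nut and cannot be seen. They stay where they are left.
- grip2 (a point): upright round red handle of crank nut 2, 14 mm diameter, 38 mm tall, 42 mm from the stud's axis, free to spin on the crank. The point is its centre, half-way up, 105 mm above the bench at the start; x points outwards along the arm. It starts about 80 (50 to 110) degrees anticlockwise (from above) of the holder's outward diagonal and swings clockwise over it to 85 to 110 degrees past.
- nut3 (a point): crank nut 3, at the +x-y corner: the point on its stud's axis at the top of the hub, 85 to 86 mm above the bench at the start; x turns with the nut (along the arm while it is unloaded). All nuts: running takes 3 N at the handle; past the stop only the sprung arm bends on (4 N m/rad: 2.3 N per mm of handle travel) and springs back. Firm is 7 to 13 N; 17 N is overtightened.
- grip3 (a point): upright round red handle of crank nut 3, 14 mm diameter, 38 mm tall, 42 mm from the stud's axis, free to spin on the crank. The point is its centre, half-way up, 105 mm above the bench at the start; x points outwards along the arm. It starts about 80 (50 to 110) degrees anticlockwise (from above) of the holder's outward diagonal and swings clockwise over it to 85 to 110 degrees past.
- nut4 (a point): crank nut 4, at the -x-y corner: the point on its stud's axis at the top of the hub, 85 to 86 mm above the bench at the start; x turns with the nut (along the arm while it is unloaded). Like the other nuts.
- grip4 (a point): upright round red handle of crank nut 4, 14 mm diameter, 38 mm tall, 42 mm from the stud's axis, free to spin on the crank. The point is its centre, half-way up, 105 mm above the bench at the start; x points outwards along the arm. It starts about 80 (50 to 110) degrees anticlockwise (from above) of the holder's outward diagonal and swings clockwise over it to 85 to 110 degrees past.
- gasket: spare black rubber gasket ring, 90 mm outside, 6 mm thick, lying flat beside the holder; origin under its centre; leave it alone
- spanner: open-ended steel spanner, about 170 mm long, lying beside the holder; not needed; leave it alone
- amber: brown glass reagent bottle, 66 mm diameter, 140 mm tall, origin under its centre; leave it alone
- beaker: glass beaker, 70 mm diameter, 90 mm tall, origin under its centre; leave it alone
- jar: white jar with blue cap, 60 mm diameter, 75 mm tall, origin under its centre; leave it alone
- tipbox: blue box with clear lid, 120 x 85 x 65 mm, origin under its centre; leave it alone

How it is judged (in metres and radians):
On the way, in this order (a step that is already met when the one before it is completed fails the run):
1. one pair of opposite nuts is screwed home while the other two are still open (not turned by 0.4 rad) (((height (world z) of each of nut1, nut3 below 0.08161 m and height (world z) of each of nut2, nut4 above 0.08453 m) or (height (world z) of each of nut2, nut4 below 0.08161 m and height (world z) of each of nut1, nut3 above 0.08453 m))), for 0.1 s.
2. all four nuts are screwed home (height (world z) of each of nut1, nut2, nut3, nut4 below 0.08161 m), for 0.2 s.
At the end, for the whole second after the job is handed in: all four nuts are at their firm stops (no more than 0.1 rad short of them) and none was overtightened, the cover is level within 0.004 rad and at rest (all of step 2 and angle between cover's own z axis and vertical below 0.004 rad and linear speed of cover below 0.01 m/s); the robot touches nothing.
It fails at once if a nut is overtightened (its sprung arm is bent back by more than 0.18 rad, about 17 N at the handle) (angle between the x axis of grip1 and the x axis of nut1, either way round above 0.18 rad or angle between the x axis of grip2 and the x axis of nut2, either way round above 0.18 rad or angle between the x axis of grip3 and the x axis of nut3, either way round above 0.18 rad or angle between the x axis of grip4 and the x axis of nut4, either way round above 0.18 rad).
It fails at once if the cover cocks over by more than 0.028 rad (as when two neighbouring nuts are done first) (angle between cover's own z axis and vertical above 0.028 rad).
It fails at once if one of the other things on the bench is moved by more than 20 mm (distance of any of gasket, spanner, amber, beaker, jar, tipbox from where it was at the start of the episode above 0.02 m).
It also fails if it takes over 72 s, if anything falls off the work surface, if the arm or the gripper's body presses on something with over 40 N, if the wrist force passes 120 N, or if a joint passes its speed limit or range.

## Working session

There is one attempt and no reset: what is moved stays moved. The work goes in short steps, each a Python script; the robot and the scene stay as the last script left them, time stands still between calls to the robot, and variables do not carry over. Pictures are saved under pics/ and viewed, and the job is handed in when it is done.

```bash
ls; mkdir -p pics; python3 - <<'E'
from bench import robot
import cv2,numpy as np
for n in ("scene","top"):
    p,d=robot.snapshot(n); cv2.imwrite(f"pics/{n}0.png",p); np.save(f"{n}0.npy",d)
    ci=robot.camera_info(n); print(n,{k:np.round(v,4).tolist() for k,v in ci.items()})
print(robot.observe())
print(robot.camera_info("wrist"), robot.tip_extent)
E
```

```text
pics
scene {'vertical_fov': 48.8845, 'cx': 316.2083, 'cy': 197.3955, 'dist': [-0.0003, 0.0, 0.0, 0.0, 0.0], 'R': [[0.8449, 0.5348, -0.009], [0.3049, -0.4954, -0.8134], [-0.4395, 0.6846, -0.5816]], 't': [-475.6614, -85.8899, 1493.7319]}
top {'vertical_fov': 46.0219, 'cx': 318.3743, 'cy': 205.8452, 'dist': [-0.1425, 0.0, 0.0, 0.0, 0.0], 'R': [[0.0026, -1.0, -0.0019], [-0.9971, -0.0024, -0.0757], [0.0757, 0.0021, -0.9971]], 't': [-23.7193, 569.9343, 1606.884]}
{'time': 0.1, 'qpos': array([-7.97051892e+01,  1.40799164e+01,  8.93157584e+01,  4.53774206e-04,
        7.67002429e+01, -9.97477235e+00]), 'qd': array([-0.07318425, -0.11034917, -0.05221221, -0.02523521,  0.0283852 ,
       -0.02228822]), 'joint_efforts': array([-9.70021733e-05, -4.16917777e+01, -3.15524840e+01,  6.87472522e-02,
        3.10255622e-02, -4.76031391e-05]), 'position': array([ 225.10807867, -609.25640027,  223.47810175]), 'orientation': array([-1.79982951e+02,  9.43913994e-02, -6.97305076e+01]), 'wrist_force': array([ 1.30956232, -0.06002521,  0.89042001]), 'torque': array([ 0.02818473, -0.0069687 , -0.02352033]), 'grip_width': 1.0025895766372086}
{'vertical_fov': 58.88183599724968, 'cx': 318.98333844470835, 'cy': 200.642287541604, 'dist': array([-0.0399204,  0.       ,  0.       ,  0.       ,  0.       ]), 'mount': array([[ 9.99999475e-01,  8.63227969e-04,  5.51434237e-04,
         2.41481033e-01],
       [-9.81550650e-04,  9.61480709e-01,  2.74870665e-01,
        -8.00914495e+01],
       [-2.92917336e-04, -2.74871062e-01,  9.61481052e-01,
        -1.59939148e+02],
       [ 0.00000000e+00,  0.00000000e+00,  0.00000000e+00,
         1.00000000e+00]])} 19.0
```

View pics/scene0.png

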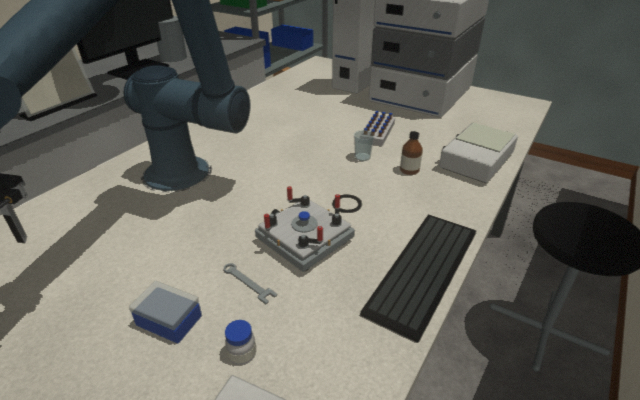

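View pics/top0.png

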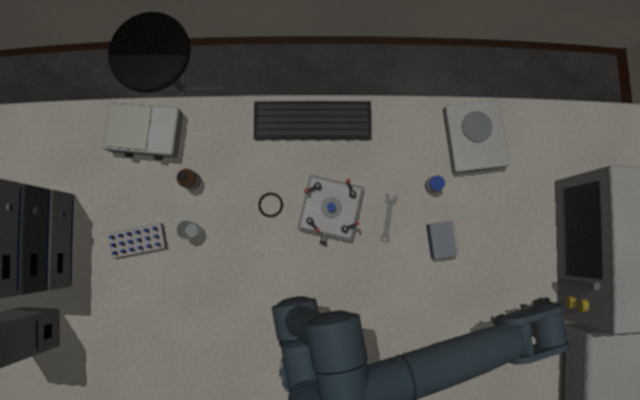

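The scene shows the holder around (305,232), with the spanner, tipbox and jar nearer the camera and the gasket, beaker and amber bottle behind it. In the top view the holder is at about (332,208). I'll move the wrist camera over it.

```bash
cat > h.py <<'E'
import numpy as np, cv2
from scipy.spatial.transform import Rotation as Ro
from bench import robot
def K(ci): 
    f=200/np.tan(np.radians(ci["vertical_fov"]/2)); return np.array([[f,0,ci["cx"]],[0,f,ci["cy"]],[0,0,1.]])
def ext(name,st=None):
    ci=robot.camera_info(name)
    if name!="wrist": return ci,np.array(ci["R"]),np.array(ci["t"])
    T=np.eye(4);T[:3,:3]=Ro.from_euler('xyz',st["orientation"],degrees=True).as_matrix();T[:3,3]=st["position"]
    M=np.linalg.inv(T@ci["mount"]); return ci,M[:3,:3],M[:3,3]
def onplane(name,px,z,st=None):
    ci,R,t=ext(name,st)
    u=cv2.undistortPoints(np.array(px,float).reshape(-1,1,2),K(ci),np.array(ci["dist"]))[:,0]
    d=np.c_[u,np.ones(len(u))]@R; c=-R.T@t
    return c+d*((z-c[2])/d[:,2])[:,None]
def proj(name,X,st=None):
    ci,R,t=ext(name,st)
    return cv2.projectPoints(np.array(X,float).reshape(-1,3),cv2.Rodrigues(R)[0],t,K(ci),np.array(ci["dist"]))[0][:,0]
E
python3 - <<'E'
from h import *
c=onplane("top",[[332,208]],57)[0];print(c)
# camera sits at tool y=-80, looks along +z tilted to +y. want camera looking at the centre
for yaw in (-90,0,90,180):
    R=Ro.from_euler('xyz',[180,0,yaw],degrees=True).as_matrix(); print(yaw,R[:,0],R[:,1], robot.inverse_kinematics([c[0],c[1],280],[180,0,yaw]))
E
```

```text
[560.10890091 -68.45344924  57.        ]
-90 [ 2.22044605e-16 -1.00000000e+00  0.00000000e+00] [-1.00000000e+00 -2.22044605e-16  1.22464680e-16] [-1.84783278e+01  1.23217276e-01  9.86586149e+01 -2.54444375e-14
  8.12181679e+01  7.15216722e+01]
0 [1. 0. 0.] [ 0.0000000e+00 -1.0000000e+00  1.2246468e-16] [-1.84783278e+01  1.23217276e-01  9.86586149e+01 -2.54444375e-14
  8.12181679e+01 -1.84783278e+01]
90 [2.22044605e-16 1.00000000e+00 0.00000000e+00] [ 1.00000000e+00 -2.22044605e-16  1.22464680e-16] [ -18.47832784    0.12321728   98.65861487    0.           81.21816785
 -108.47832784]
180 [-1.0000000e+00  1.2246468e-16  0.0000000e+00] [1.2246468e-16 1.0000000e+00 1.2246468e-16] None
```

```bash
python3 - <<'E'
from h import *
robot.goto([560,-40,260],[180,0,0])
robot.pause(0.2)
st=robot.observe(); p,d=robot.snapshot("wrist"); cv2.imwrite("pics/w1.png",p); np.savez("w1.npz",d=d,p=p,pos=st["position"],ori=st["orientation"])
print(st["time"],st["position"],st["orientation"])
for q in ("holder","cover","grip1","nut1","gasket","spanner"):
    r=robot.outline_of("wrist",q)
    print(q,[(round(x["conf"],2),np.round(x["point"]).tolist(),int(x["mask"].sum())) for x in r])
    if q=="grip1": np.savez("g1.npz",m=np.array([x["mask"] for x in r]))
    if q=="nut1": np.savez("n1.npz",m=np.array([x["mask"] for x in r]))
print(robot.observe()["time"])
E
```

```text
2.6583 [559.992621   -40.55778391 259.936161  ] [ 1.79998235e+02  8.76664415e-03 -5.45702699e-02]
holder [(0.94, [303.0, 109.0], 2757)]
cover [(0.57, [324.0, 190.0], 22642)]
grip1 [(0.84, [261.0, 150.0], 1166), (0.84, [264.0, 273.0], 993), (0.61, [391.0, 144.0], 1070), (0.59, [382.0, 265.0], 692)]
nut1 [(0.93, [260.0, 148.0], 1127), (0.78, [373.0, 266.0], 818), (0.74, [263.0, 270.0], 1062), (0.62, [387.0, 144.0], 1049)]
gasket [(0.91, [331.0, 30.0], 1141)]
spanner [(0.57, [286.0, 328.0], 1412), (0.45, [264.0, 272.0], 1059)]
3.0083
```

View pics/w1.png

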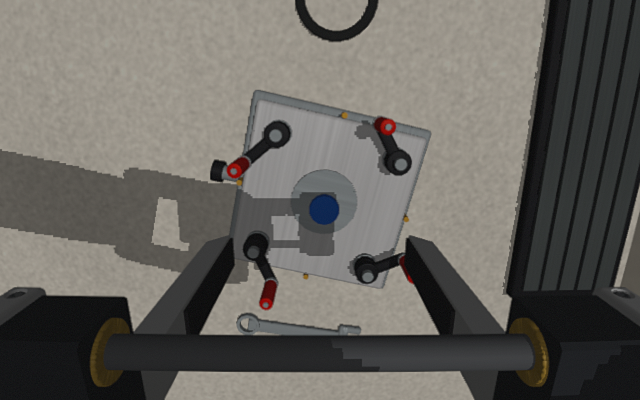

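The wrist view shows the holder yawed about -13°, spout on the left. Hubs: nut1 (276,133), nut2 (399,161), nut3 (367,268), nut4 (256,245). Handle tops: (235,170), (387,127), (~408,268, hidden by a finger) and (266,302). I'll refine them with a zoom.

```bash
cat > fit.py <<'E'
from h import *
from scipy.optimize import least_squares
def fitholder(hub,st,z=85.5):
    P=onplane("wrist",hub,z,st)[:,:2]
    B=np.array([[-60,60],[60,60],[60,-60],[-60,-60]],float)
    c=P.mean(0); Z=((P-c)@[1,1j])/(B@[1,1j]); a=np.angle(Z.mean()); 
    R=np.array([[np.cos(a),-np.sin(a)],[np.sin(a),np.cos(a)]]); 
    return c,np.degrees(a),c+B@R.T,P
E
python3 - <<'E'
from fit import *
z=np.load("w1.npz"); st=dict(position=z["pos"],orientation=z["ori"])
hub=[[276,133],[399,161],[367,269],[256,245]]
c,a,N,P=fitholder(hub,st); print(c,a); print(np.round(N-P,1))
g=onplane("wrist",[[235,170],[387,127],[408,268],[266,302]],124,st)[:,:2]
for i in range(4):
    v=g[i]-N[i]; o=N[i]-c; print(i+1,N[i].round(1),g[i].round(1),np.hypot(*v).round(1),(np.degrees(np.arctan2(v[1],v[0])-np.arctan2(o[1],o[0]))+180)%360-180)
im=z["p"][80:320,200:440]; im=cv2.resize(im,None,fx=2.5,fy=2.5,interpolation=cv2.INTER_CUBIC)
for X in np.r_[np.c_[N,np.full(4,85.5)],np.c_[g,np.full(4,124)]]:
    u=(proj("wrist",X,st)[0]-[200,80]+.5)*2.5; cv2.circle(im,tuple(np.int32(u)),3,(0,255,0),-1)
cv2.imwrite("pics/w1z.png",im)
E
```

```text
[565.55167619 -60.34960689] -12.789944176344685
[[ 0.3  2.2]
 [ 1.   1.9]
 [ 0.7 -1.8]
 [-2.1 -2.2]]
1 [520.3  11.4] [488.7 -18.2] 43.4 101.01505405691898
2 [637.3 -15.1] [616.   17.7] 39.1 90.84479890625778
3 [ 610.8 -132.1] [ 642.2 -109.9] 38.5 93.13901885822997
4 [ 493.8 -105.6] [ 509.8 -145.5] 43.0 79.63855239986992
```

View pics/w1z.png

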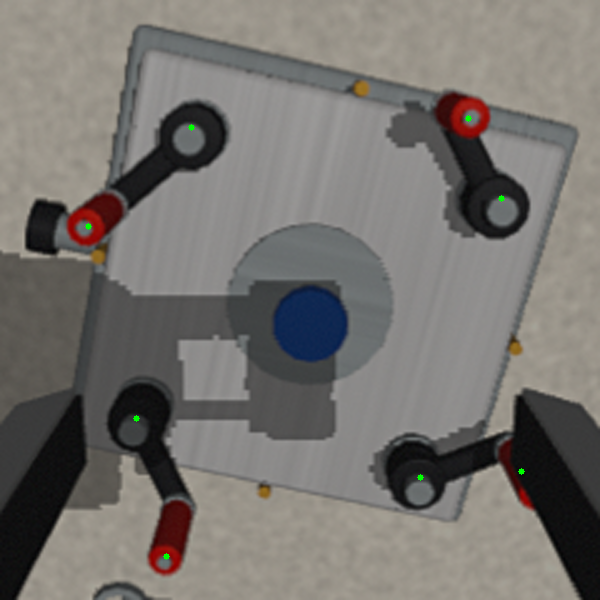

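```bash
cat >> fit.py <<'E'
def cloud(d,st):
    ci,R,t=ext("wrist",st); v,u=np.mgrid[0:400,0:640]
    n=cv2.undistortPoints(np.stack([u,v],-1).reshape(-1,1,2).astype(float),K(ci),np.array(ci["dist"]))[:,0]
    P=(np.c_[n,np.ones(len(n))]*d.reshape(-1,1)-t)@R
    return P.reshape(400,640,3)
E
python3 - <<'E'
from fit import *
z=np.load("w1.npz"); st=dict(position=z["pos"],orientation=z["ori"])
P=cloud(z["d"],st); p=z["p"].astype(int)
ok=z["d"]>0
print("bench z",np.median(P[60:100,450:500,2]),"cover z",np.median(P[170:180,290:330,2]))
red=(p[...,2]>90)&(p[...,1]<60)&(p[...,0]<60)
# handle tops
m=(P[...,2]>119)&(P[...,2]<130)&ok
n,l,s,cc=cv2.connectedComponentsWithStats(m.astype(np.uint8))
for i in range(1,n):
    if 20<s[i,4]<600: q=P[l==i]; print("top",cc[i].round(1),s[i,4],q.mean(0).round(1),((q.max(0)+q.min(0))/2).round(1),np.ptp(q,axis=0).round(1))
for h in ([276,133],[399,161],[367,268],[256,245]):
    x,y=h; q=P[y-14:y+15,x-14:x+15].reshape(-1,3); print(h,np.histogram(q[:,2],bins=np.arange(54,110,2))[0])
    for lo,hi in((83,87.5),(88,100)):
        w=q[(q[:,2]>lo)&(q[:,2]<hi)]
        if len(w): print(lo,len(w),w.mean(0).round(1),((w.max(0)+w.min(0))/2).round(1),np.ptp(w,axis=0).round(1))
E
```

```text
bench z -0.4058387538057152 cover z 64.04476286771994
top [387.  125.9] 231 [616.   18.5 123.6] [616.2  18.3 122.5] [13.2 13.1  6.9]
top [234.6 169.7] 211 [488.3 -18.1 123.5] [487.9 -18.7 122.7] [12.9 13.8  7.3]
top [408.5 278.4] 39 [ 643.7 -121.1  123. ] [ 644.5 -121.1  122.4] [5.7 9.3 5.6]
top [266.2 302.8] 170 [ 509.7 -146.9  123.1] [ 509.5 -148.1  122.5] [13.1 14.1  6.9]
[276, 133] [  0   0  20 138  14  16   9   6   6   6   4   3   6  10  78 347  52   3
  86  32   0   0   0   0   0   0   0]
83 446 [519.8   7.7  85. ] [519.1   8.1  85.2] [25.9 24.2  4.4]
88 121 [520.2   8.1  91.6] [520.2   8.   90.9] [10.3 11.   5.3]
[399, 161] [  0   0  16 170  21  10   2   2   3   3   6   5   7  18 101 303  53  10
  78  32   0   0   0   0   0   0   0]
83 423 [635. -17.  85.] [636.2 -17.5  85.3] [23.9 27.2  4.5]
88 120 [636.2 -18.5  91.4] [636.3 -18.5  90.6] [11.  10.5  5. ]
[367, 268] [  0   0  10 153  33  39  13  19  16  32  11  12  28  36  74 213  49   7
  53  38   0   0   0   0   0   0   0]
83 302 [ 610.3 -133.1   85.1] [ 611.4 -134.8   85.2] [27.3 22.7  4.2]
88 98 [ 609.4 -135.2   91.6] [ 609.4 -135.1   90.9] [10.5 12.   5.6]
[256, 245] [  0   0  22 176  28  44  14  13  23  24  14  13  19  29  48 243  26   8
  47  47   0   0   0   0   0   0   0]
83 299 [ 494.3 -107.4   84.9] [ 493.7 -108.6   85.2] [23.5 22.9  4.4]
88 102 [ 493.7 -108.5   91.6] [ 493.8 -108.6   90.9] [10.7 11.   5.8]
```

```bash
cat > screw.py <<'E'
from h import *
import json,sys
N=np.array([[520.2,8.1],[636.3,-18.5],[609.4,-135.1],[493.8,-108.6]])
C=N.mean(0); DIAG=np.degrees(np.arctan2(*(N-C).T[::-1]))
Rr=42.; ZT=109.
G={1:[488.2,-18.4],2:[616.1,18.4],3:[645.0,-119.5],4:[509.6,-147.5]}
YC={1:29,2:-61,3:29,4:-61}
def phi0(i): 
    v=np.array(G[i])-N[i-1]; a=np.degrees(np.arctan2(v[1],v[0])); d=DIAG[i-1]
    return d+((a-d+180)%360-180)
def pose(i,ph,z=ZT,r=Rr):
    a=np.radians(ph); p=N[i-1]+r*np.array([np.cos(a),np.sin(a)])
    pc=DIAG[i-1]-6; yaw=YC[i]+0.88*(ph-pc)
    return [p[0],p[1],z],[180,0,yaw]
def check(i):
    out=[]
    for ph in np.arange(phi0(i),phi0(i)-215,-10):
        q=robot.inverse_kinematics(*pose(i,ph)); out.append(None if q is None else round(q[5]))
    return out
def ft(i,ph,f0):
    f=robot.observe()["wrist_force"][:2]-f0; a=np.radians(ph)
    t=np.array([np.sin(a),-np.cos(a)]); r=np.array([np.cos(a),np.sin(a)])
    return -f@t, f@r
def swing(i,limit=8.0,coarse=150):
    p0=phi0(i); st=robot.observe(); print("start",i,round(p0,1),"t",st["time"])
    f0=st["wrist_force"][:2].copy(); ph=p0; log=[]
    fr=[]
    while ph>p0-coarse:
        ph-=10; robot.line_to(*pose(i,ph),rate=60); F=ft(i,ph,f0); log.append((round(p0-ph),round(F[0],1),round(F[1],1)))
        if F[0]>7.0: break
    print(log); log=[]
    hit=False
    while ph>p0-212:
        F=ft(i,ph,f0)
        if F[0]>5: robot.pause(0.08); F=ft(i,ph,f0)
        log.append((round(p0-ph,1),round(F[0],1),round(F[1],1)))
        if F[0]>=limit: hit=True;break
        ph-=1.4 if F[0]<5 else 0.9
        robot.line_to(*pose(i,ph),rate=20)
    print(log[-25:]); print("hit",hit,"t",robot.observe()["time"],robot.observe()["wrist_force"])
    return hit,ph
E
python3 - <<'E'
from screw import *
print(DIAG,[phi0(i)-DIAG[i-1] for i in (1,2,3,4)])
for i in (1,2,3,4): print(i,check(i))
E
```

```text
[ 121.98200819   32.24467648  -58.14416674 -147.63579032] [np.float64(97.6469971188928), np.float64(86.45274312972629), np.float64(81.80730745136731), np.float64(79.74128777841622)]
1 [-136, -126, -117, -107, -98, -88, -78, -69, -59, -49, -40, -31, -22, -13, -4, 5, 13, 22, 30, 38, 46, 55]
2 [-29, -20, -11, -2, 7, 16, 24, 33, 41, 49, 58, 66, 74, 82, 90, 99, 107, 115, 123, 132, 140, 149]
3 [-126, -118, -110, -102, -94, -85, -77, -69, -61, -53, -44, -36, -27, -19, -10, -1, 8, 17, 26, 36, 45, 54]
4 [-43, -35, -26, -18, -9, -1, 8, 17, 26, 36, 45, 55, 64, 74, 84, 93, 103, 113, 122, 132, 141, 150]
```

```bash
python3 - <<'E'
from screw import *
robot.grip(0.27); print(robot.observe()["grip_width"],robot.observe()["time"])
p,o=pose(1,phi0(1),165); robot.goto(p,o)
print(robot.observe()["position"],p,robot.observe()["wrist_force"])
print(robot.line_to(pose(1,phi0(1))[0],rate=60,contact_N=8)); robot.pause(.1)
s=robot.observe();print(s["position"],s["wrist_force"],s["time"])
p,d=robot.snapshot("wrist"); cv2.imwrite("pics/w2.png",p)
E
```

```text
0.26673948690368315 4.1417
[488.04491313 -18.76455596 165.21425013] [np.float64(487.8520008576177), np.float64(-18.688186789785362), 165] [-0.34453673 -0.43594211 -0.04104638]
False
[488.24359663 -18.7919259  109.53110586] [-0.03605601 -0.39820919 -0.32070114] 7.1417
```

View pics/w2.png

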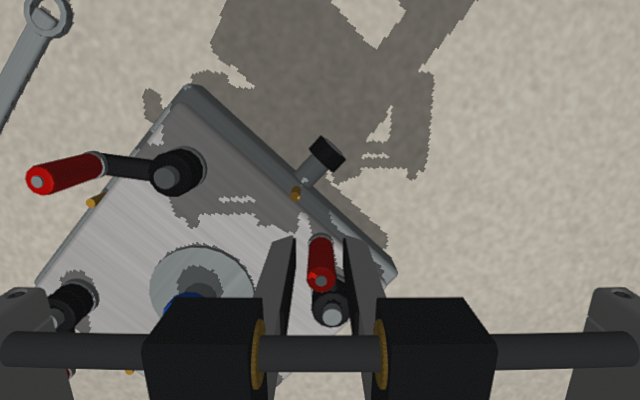

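The handle stands at (320,268) between the two fingers, not touching either, with hub 1 at (331,308). I'll swing it.

```bash
python3 - <<'E'
from screw import *
swing(1)
E
```

```text
start 1 219.6 t 7.1917
[(10, np.float64(0.6), np.float64(0.7)), (20, np.float64(1.2), np.float64(0.9)), (30, np.float64(1.2), np.float64(1.2)), (40, np.float64(1.1), np.float64(0.2)), (50, np.float64(1.0), np.float64(2.0)), (60, np.float64(2.6), np.float64(1.6)), (70, np.float64(1.8), np.float64(0.4)), (80, np.float64(1.7), np.float64(0.6)), (90, np.float64(3.2), np.float64(0.7)), (100, np.float64(2.1), np.float64(0.3)), (110, np.float64(1.9), np.float64(1.0)), (120, np.float64(2.5), np.float64(0.2)), (130, np.float64(1.5), np.float64(0.5)), (140, np.float64(2.2), np.float64(-1.3)), (150, np.float64(2.3), np.float64(0.2))]
[(np.float64(173.8), np.float64(3.1), np.float64(0.4)), (np.float64(175.2), np.float64(3.4), np.float64(-1.1)), (np.float64(176.6), np.float64(3.0), np.float64(-0.7)), (np.float64(178.0), np.float64(4.0), np.float64(-0.0)), (np.float64(179.4), np.float64(3.2), np.float64(-0.9)), (np.float64(180.8), np.float64(2.6), np.float64(0.1)), (np.float64(182.2), np.float64(3.7), np.float64(-0.2)), (np.float64(183.6), np.float64(4.1), np.float64(-1.2)), (np.float64(185.0), np
[... 284 characters left out ...]
at64(4.1), np.float64(-1.5)), (np.float64(193.4), np.float64(2.8), np.float64(-0.5)), (np.float64(194.8), np.float64(4.3), np.float64(-0.6)), (np.float64(196.2), np.float64(3.9), np.float64(0.3)), (np.float64(197.6), np.float64(3.5), np.float64(-0.6)), (np.float64(199.0), np.float64(3.3), np.float64(-0.7)), (np.float64(200.4), np.float64(3.6), np.float64(-1.0)), (np.float64(201.8), np.float64(4.5), np.float64(-1.6)), (np.float64(203.2), np.float64(6.8), np.float64(-1.2)), (np.float64(204.1), np.float64(6.7), np.float64(-1.7)), (np.float64(205.0), np.float64(6.9), np.float64(-2.3)), (np.float64(205.9), np.float64(8.7), np.float64(-2.3))]
hit True t 22.275 [-4.01356262  7.41571479 -0.53299701]
```

```bash
cat >> screw.py <<'E'
def swing2(i,limit=7.8,coarse=145):
    p0=phi0(i); st=robot.observe(); print("start",i,round(p0,1),"t",st["time"])
    f0=st["wrist_force"][:2].copy(); ph=p0; log=[]
    while ph>p0-coarse+.1:
        ph-=20; ph=max(ph,p0-coarse); robot.line_to(*pose(i,ph),rate=90); F=ft(i,ph,f0); log.append((round(p0-ph),*np.round(F,1).tolist()))
        if F[0]>7.0: break
    print(log,robot.observe()["time"]); log=[]
    hit=False
    while ph>p0-212:
        F=ft(i,ph,f0)
        if F[0]>4.6: robot.pause(0.08); F=ft(i,ph,f0)
        log.append((round(float(p0-ph),1),*np.round(F,1).tolist()))
        if F[0]>=limit: hit=True;break
        ph-=3.2 if F[0]<4.8 else 0.9
        robot.line_to(*pose(i,ph),rate=30)
    print(log); print("hit",hit,"t",robot.observe()["time"])
    return hit,ph
def leave(i,ph,z=165):
    p,o=pose(i,ph+8.5); robot.line_to(p,o,rate=40); s=robot.observe(); print("off",s["wrist_force"].round(1))
    p,o=pose(i,ph+8.5,z); robot.line_to(p,o,rate=150)
E
python3 - <<'E'
from screw import *
from fit import cloud
leave(1,phi0(1)-205.9)
p,o=pose(3,phi0(3),190); robot.goto(p,o); robot.pause(.05)
st=robot.observe(); p,d=robot.snapshot("wrist"); cv2.imwrite("pics/w3.png",p); np.savez("w3.npz",d=d,p=p,pos=st["position"],ori=st["orientation"])
P=cloud(d,st); m=(P[...,2]>118)&(P[...,2]<130)&(d>0)
n,l,s,cc=cv2.connectedComponentsWithStats(m.astype(np.uint8))
for i in range(1,n):
    if s[i,4]>20: q=P[l==i]; print("top",cc[i].round(1),s[i,4],q.mean(0).round(1),((q.max(0)+q.min(0))/2).round(1),np.ptp(q,axis=0).round(1))
print(st["time"],pose(3,phi0(3)))
E
```

```text
off [ 0.1  0.8 -0.5]
top [336.5   1.8] 72 [ 514.8 -146.7  121.5] [ 514.1 -147.   121.2] [4.2 9.6 6.2]
top [568.1 153.4] 309 [556.2  27.3 119.7] [556.2  27.9 120. ] [13.8 13.9  4. ]
top [315.9 221.3] 333 [ 647.7 -120.6  123.2] [ 648.3 -120.3  122. ] [13.9 13.5  8. ]
top [518.1 232.3] 359 [616.3  16.  123. ] [616.7  17.1 122. ] [14.1 14.1  8.1]
25.6833 ([np.float64(647.8686812978615), np.float64(-118.24293740880228), 109.0], [180, 0, np.float64(106.27043055720323)])
```

View pics/w3.png

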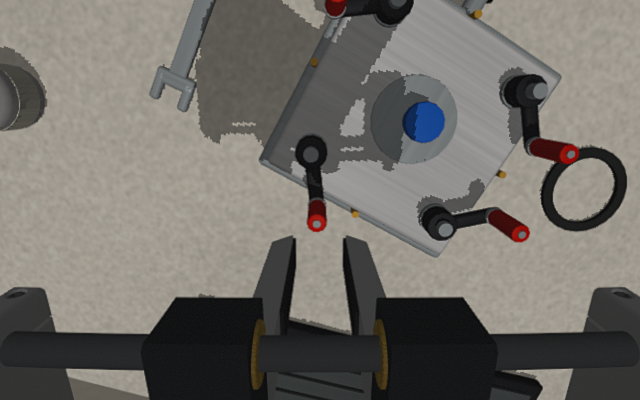

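Handle 3 shows at (316,222), giving (648,-120.5). Handle 1 has swung to (568,153) and its top is 4 mm lower. Swinging nut 3 next.

```bash
sed -i 's/3:\[645.0,-119.5\]/3:[648.0,-120.5]/' screw.py; python3 - <<'E'
from screw import *
p,o=pose(3,phi0(3)); print(robot.line_to(p,o,rate=100,contact_N=8)); robot.pause(.05)
print(robot.observe()["wrist_force"].round(1))
hit,ph=swing2(3)
if hit: leave(3,ph)
print(ph,robot.observe()["time"])
E
```

```text
False
[-0.4 -0.6 -0.4]
start 3 20.7 t 26.7417
[(20, 2.3, -0.0), (40, 2.2, 1.0), (60, 2.6, -1.0), (80, 2.1, -0.4), (100, 1.5, -1.7), (120, 2.7, -0.1), (140, 1.9, -1.0), (145, 2.3, -0.9)] 30.2
[(145.0, 2.3, -0.9), (148.2, 2.6, -0.7), (151.4, 2.6, -1.0), (154.6, 3.5, -1.4), (157.8, 2.6, -2.0), (161.0, 2.2, -1.1), (164.2, 2.6, -0.8), (167.4, 2.1, -1.4), (170.6, 2.0, -0.5), (173.8, 1.7, -1.0), (177.0, 2.0, -0.8), (180.2, 1.9, -1.9), (183.4, 2.5, -0.3), (186.6, 2.3, -1.5), (189.8, 2.2, -1.1), (193.0, 4.0, -2.0), (196.2, 7.0, -2.6), (197.1, 6.9, -3.4), (198.0, 8.4, -3.3)]
hit True t 34.95
off [ 0.2 -1.7  0.2]
-177.28146009551082 35.7833
```

```bash
python3 - <<'E'
from screw import *
p,o=pose(2,phi0(2),165); robot.goto(p,o)
p,o=pose(2,phi0(2)); print(robot.line_to(p,o,rate=100,contact_N=8)); robot.pause(.05)
print(robot.observe()["wrist_force"].round(1))
hit,ph=swing2(2)
if hit: leave(2,ph)
print(ph,robot.observe()["time"])
E
```

```text
False
[-0.8  0.  -0. ]
start 2 118.7 t 37.625
[(20, 0.7, -0.4), (40, 0.6, 1.4), (60, 1.6, 0.4), (80, 1.1, 0.6), (100, 1.9, 0.4), (120, 2.1, 0.6), (140, 2.6, 0.1), (145, 2.5, 0.3)] 41.0833
[(145.0, 2.5, 0.3), (148.2, 3.1, 0.1), (151.4, 3.1, 1.0), (154.6, 3.2, -0.8), (157.8, 2.5, 0.1), (161.0, 2.7, 0.8), (164.2, 2.9, -0.1), (167.4, 2.9, 0.3), (170.6, 3.1, -0.4), (173.8, 3.1, 0.3), (177.0, 3.0, -0.4), (180.2, 3.5, 0.2), (183.4, 3.7, 0.7), (186.6, 3.5, -0.4), (189.8, 3.6, -0.6), (193.0, 3.3, -0.5), (196.2, 2.8, -0.7), (199.4, 3.2, -0.6), (202.6, 6.1, -0.4), (203.5, 5.3, -1.0), (204.4, 6.2, -1.0), (205.3, 6.8, -2.3), (206.2, 8.0, -2.5)]
hit True t 47.0833
off [ 0.6 -0.1  0.6]
-87.50258038636811 47.9167
```

```bash
python3 - <<'E'
from screw import *
p,o=pose(4,phi0(4),165); robot.goto(p,o)
p,o=pose(4,phi0(4)); print(robot.line_to(p,o,rate=100,contact_N=8)); robot.pause(.05)
print(robot.observe()["wrist_force"].round(1))
hit,ph=swing2(4)
if hit: leave(4,ph)
print(ph,robot.observe()["time"])
E
```

```text
False
[-0.8  0.7  0.2]
start 4 -67.9 t 51.3417
[(20, 3.4, 1.0), (40, 3.0, 1.7), (60, 2.8, 0.3), (80, 2.8, 0.2), (100, 3.6, 0.1), (120, 3.5, 0.1), (140, 2.3, -1.4), (145, 2.8, -1.4)] 54.8
[(145.0, 2.8, -1.4), (148.2, 3.2, 0.2), (151.4, 2.2, -1.2), (154.6, 3.6, -1.2), (157.8, 2.3, -0.8), (161.0, 2.3, -1.3), (164.2, 2.2, -0.9), (167.4, 3.5, -1.4), (170.6, 2.5, -1.7), (173.8, 2.8, -2.7), (177.0, 3.0, -1.4), (180.2, 4.6, -1.8), (183.4, 6.6, -3.4), (184.3, 8.3, -3.6)]
hit True t 58.3
off [ 0.5  0.5 -1.5]
-252.19450254436174 59.1333
```

```bash
python3 - <<'E'
from screw import *
from fit import cloud
robot.goto([530,-30,270],[180,0,-45]); 
st=robot.observe(); p,d=robot.snapshot("wrist"); cv2.imwrite("pics/w4.png",p)
P=cloud(d,st)
m=(P[...,2]>114)&(P[...,2]<130)&(d>0)
n,l,s,cc=cv2.connectedComponentsWithStats(m.astype(np.uint8))
for i in range(1,n):
    if s[i,4]>20: q=P[l==i]; print("top",cc[i].round(1),s[i,4],((q.max(0)+q.min(0))/2).round(1),np.percentile(q[:,2],70))
z0=np.load("w1.npz"); 
for i in range(4):
    r=np.hypot(P[...,0]-N[i,0],P[...,1]-N[i,1]); q=P[(r>7.5)&(r<11)&(d>0)]; q=q[(q[:,2]>75)&(q[:,2]<92)]; print("hub",i+1,len(q),np.median(q[:,2]).round(2))
r=np.abs(P[...,:2]-C).max(-1); k=(r<75)&(P[...,2]>55)&(P[...,2]<63)&(d>0)
q=P[k]; A=np.c_[q[:,:2]-C,np.ones(len(q))]; s=np.linalg.lstsq(A,q[:,2],rcond=None)[0]; 
for _ in range(4):
    e=q[:,2]-A@s; g=abs(e)<1.5; s=np.linalg.lstsq(A[g],q[g,2],rcond=None)[0]
print("cover plane",s,g.sum(),st["time"])
E
```

```text
top [440.3 119.7] 216 [648.5 -59.3 118.4] 120.10601809250718
top [293.6 122.9] 209 [557.1  28.2 118.1] 119.95271489496325
top [437.4 247.1] 185 [ 570.2 -149.3  118.2] 119.81792693151577
top [307.5 263.9] 158 [470.5 -73.9 117.9] 120.01420248882273
hub 1 199 81.08
hub 2 231 81.14
hub 3 155 81.09
hub 4 46 81.22
cover plane [-1.09049686e-03 -5.72015503e-04  5.69847535e+01] 13454 60.5167
```

View pics/w4.png

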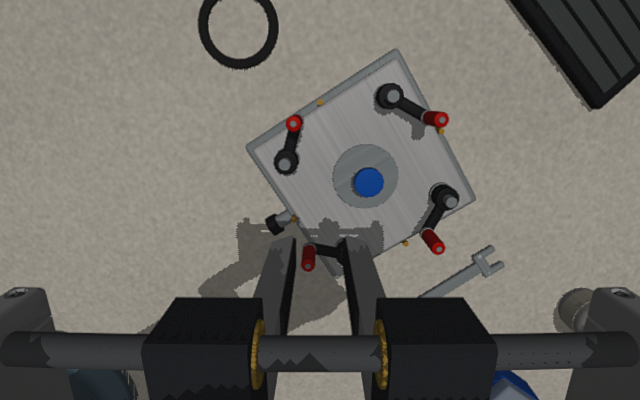

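All four handles are swung round (tops at (294,123), (440,120), (437,247) and (308,264)). The hubs are near 81.1 mm, the cover is level, and the gasket and spanner haven't moved. Handing in.

```bash
python3 -c "
from bench import robot
robot.job_done(); print(robot.observe()['time'])"
```

```text
the job is handed in; nothing more can be done
the job is handed in; nothing more can be done
```

The filter holder is closed and I handed the job in at about 60.5 s of the 72 s allowed. I screwed the nuts home in the order 1, 3, 2, 4, pushing each red handle between loosely open fingers until it came up firm, then backing off and lifting clear.

| Nut | Force at the handle when stopped | Hub height, last check |
|---|---|---|
| 1 | 8.7 N | 81.1 mm |
| 3 | 8.4 N | 81.1 mm |
| 2 | 8.0 N | 81.1 mm |
| 4 | 8.3 N | 81.2 mm (few depth points) |

- **Nuts:** every force is within the 7 to 13 N that counts as firm, and every hub is below the 81.61 mm limit. That margin is only about 0.4 mm, and the camera calibration is good to about 2 mm. The clear force rise at each stop is the stronger evidence.
- **Cover:** it measured level to about 0.0012 rad, against the 0.004 rad allowed.
- **Bench:** the gripper was clear of everything. By eye, the gasket and spanner looked where they were. I did not measure them, or check the other four things again.

No check failed or disagreed.

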